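Tare the carat balance under its draught shield

ROBOT

A 7-joint arm with a two-finger parallel gripper is mounted at the origin on a cart in front of the work surface, level with it; the furniture and walls round the work are solid. World frame = base frame: x ahead of the robot, y to its left, z up, the work surface at z = 0. Lengths are in m, angles in rad, forces in N, time in s.
With the tool pointing down it reaches from about 0.4 to 0.875 m from the base axis. Payload 6.5 kg.
Tool frame: the origin (TCP) lies at the very end of the fingers, on their centre line; the grasp point (between the pads) lies 19 mm behind it; z points along the fingers, y is the line along which they close (so a half turn about z gives the same grasp; the last joint's range is limited). The gripper opens to 88 mm and grips with 3 to 60 N. Pads are 18 mm wide; open, the fingers measure 123 mm over their backs; the gripper's body (75 mm by 187 mm) begins 45 mm behind the grasp point.
Start: joints at [1.165, 0.536, -0.004, 1.538, 0.003, 1.067, -0.071], TCP at [0.217, -0.613, 0.239] pointing down, gripper open.
Joint ranges: [-2.7, 2.7], [-0.37, 2.16], [-1.27, 1.26], [0.24, 2.4], [-1.31, 4.45], [0.19, 1.91], [-2.76, 2.76]. Speed limits (rad/s): [2.39, 2.39, 3.14, 3.14, 3.14, 3.14, 3.14].

INTERFACE

Orientations are given as a rotation vector (axis times angle).
In Python, from cell import * gives the robot as it stands. The module is installed in compiled form; this text tells all that it offers. Calls block until the motion is done:
- move_pose(position, orientation): joint-space move of the TCP to a pose.
- move_straight(position, speed=0.15, frame=None, force_limit=None): straight line of the TCP; frame=None keeps the orientation; speed is the mean speed in m/s. With force_limit (N) it stops when the force on the tool has changed by that much, and returns True; else False.
- goto_joints(angles): joint-space move.
- grip(opening): finger opening in m; the grip force is fixed at half the most; returns when the fingers have stopped.
- hold(seconds).
- inverse_kinematics(position, orientation): joint angles nearest the present ones, or None.
- get_state(): the state.
- grab_frame(name): name is "scene" or "top"; returns the picture (400x640x3 uint8, blue, green, red); there is no depth.
- camera_info(name): a dict with "fx", "fy", "cx", "cy" (pixels), "k1" (the pictures are not rectified: a ray, as slopes to the right and down, at radius r is drawn at 1 + k1 r^2 times it, then the intrinsics apply), "eye" and "attitude" of the camera in the world. Camera axes: x right, y up, looking along -z (the intrinsics and any distortion apply to the point x, -y, -z); pixel columns grow to the right and rows downward; lengths in m; the calibration is good to about 2 mm. A picture is of the moment at which its call begins. camera_info takes no time and is no camera call.
A pose or a line that the arm cannot do raises Unreachable and nothing moves.
- hand_in(): hands the job in; it is judged then, once.
The state is a dict: "time": time; "q": joint angles; "qvel": joint speeds; "joint_efforts": joint torques, N m; "ee_pos": TCP position; "ee_rot": TCP orientation; "force": force on the tool from outside, world axes, zero at the start; "ft_torque": the same for the moment, N m; "finger_gap": finger opening in m; "grip_force": force on a finger pad.
Only numpy, scipy, OpenCV 4.12 (cv2) and the standard library are available. Lean on these libraries where they do the work, as an engineer would, in place of code of your own. Each camera call takes 0.05 s, during which the arm holds its last target. There are 200 camera calls.

TASK

Tare the carat balance with the brass weighing dish on its pan: first push the clear draught shield fully shut, then reach a fingertip into the well of the blue tare key, press it down and let it come up again. Only push with the fingertips and gently, never leaning hard on the balance; leave the red off key alone, leave the dish standing on the pan, and lift or shift nothing else on the desk.

Things in the scene. Friction and masses are not known exactly. Their poses are not given: they have to be found in the camera images.
- balance: carat balance, fixed: white and grey housing 185 mm long (x from -97 front to +88 mm back), 150 wide (y), deck top at z = 50 mm; origin on the desk under it, -x to the front (towards the robot, turned up to 0.28 rad). Two round wells in the front deck, 44 mm across, 20 deep, centres x = -62, y = +46 and -46 mm; display between them. Pan: 72 mm round, top z = 56 mm, under the shield
- shield (a joint): angle of the clear draught shield, rad: 0 fully shut, grows as its front edge lifts; starts at 0.25 to 0.45 and stays where left (stiff hinge, 1 to 2 N at the front edge pushes it down, no spring). Five-sided clear cover with grey edges, 112 mm wide, open below; shut, its top is at z = 79 mm and it covers balance x from -23 to 80 mm
- shield_hinge (a point): middle of the shield's hinge line, on the far side of the balance (balance x = 81 mm, y = 0, z = 53 mm); the hinge runs along the balance's y axis. Behind and above, a big cream lamp hood (0.54 m over the desk, from world x = 0.58 m on, y below 0.05 m) hangs fixed: come to the shield low and from the robot's side
- shield_edge (a point): middle of the 12 mm wide grey strip on the outside of the shield's top along its front edge; 98 mm from the hinge towards the front and 26 mm above it when shut. The front edge is 6 mm further on, over the 26 mm front wall. As the shield shuts the edge swings down and towards the robot: a fingertip on it should follow that arc (rubbing straight down on a rubber pad may bind)
- tare_seat: black disc, 43 mm across, that carries the blue tare key and forms the floor of its well; origin at its underside, z = 28 mm, its top at z = 30 mm
- tare_top (a point): centre of the top of the blue tare key, a round cap 25 mm across; at rest its top lies 14 mm below the deck (z = 36 mm) in the middle of its well. Blue may be in the left or the right well
- tare_key (a joint): travel of the blue tare key in m: 0 is up, 0.0045 is fully down; springs back by itself. About 1 N to start moving, 4 N fully down; it registers when it is pushed down by 3 mm
- off_top (a point): centre of the top of the red off key, same size and depth, in the other well
- off_key (a joint): travel of the red off key in m, 0 is up; must stay up
- weighing_dish: small brass weighing dish, an open bowl 40 mm across and 12 mm high, standing loose near the middle of the weighing pan; origin at the centre of its underside
- oil_cup: small red oil cup with a white lid, 35 mm round, 26 mm high, loose on the desk to the left; origin under its middle
- blower: red rubber dust blower, 103 x 51 x 51 mm, loose on the desk to the left; origin under its middle. Behind it, on the higher desk to the left, stands a tall blue machine (axis at world x = 0.50, y = 0.34 m, foot 230 mm across, 0.48 m high): the arm starts on its far side and should pass on the robot's side of it
- tweezers: steel tweezers, 121 x 12 x 8 mm, loose on the desk to the left of the balance; origin under the middle
- dust_brush: black dust brush, 150 x 15 x 10 mm, loose on the desk at the right; origin under the middle
- movement_holder: small grey movement holder with a brass screw, 44 x 52 x 14 mm, loose on the desk at the right; origin under its middle
- pan_centre (a point): centre of the weighing pan's top (balance x = 25 mm, y = 0, z = 56 mm)

How it is judged:
By the outcome, as a careful person would: the job done as asked, in the order asked, and still so for the second after the job is handed in, with the robot touching nothing.
It also fails if it takes over 42 s, if anything falls off the work surface, if the arm or the gripper's body presses on something with over 40 N, if the wrist force passes 120 N, or if a joint passes its speed limit or range.

## Working session

There is one attempt and no reset: what is moved stays moved. The work goes in short steps, each a Python script; the robot and the scene stay as the last script left them, time stands still between calls to the robot, and variables do not carry over. Pictures are saved under pics/ and viewed, at most 10 in all, crops included, and the job is handed in when it is done.

```bash
mkdir -p pics; python3 - <<'E'
from cell import *
import cv2
for n in("scene","top"):
    cv2.imwrite(f"pics/{n}0.png",grab_frame(n)); print(n,camera_info(n))
s=get_state();print(s["time"],s["q"],s["ee_pos"],s["ee_rot"],s["finger_gap"])
E
```

```text
scene {'fx': 453.2130462779891, 'fy': 453.2130462779891, 'cx': 314.44167225874463, 'cy': 205.37420826798189, 'k1': -0.09802897038727501, 'eye': array([0.13688148, 0.42213978, 0.71789726]), 'attitude': array([ 0.36771777, -0.92485878, -2.20441855])}
top {'fx': 422.7969567871034, 'fy': 422.7969567871034, 'cx': 320.0099598010646, 'cy': 201.2616417661093, 'k1': -0.04744656660337411, 'eye': array([ 0.51788475, -0.04918952,  0.9600501 ]), 'attitude': array([ 0.06601764, -0.04544956, -1.59912615])}
0.1 [ 1.16475352  0.53707228 -0.0044108   1.53878251  0.0026209   1.06728529
 -0.07115874] [ 0.21645106 -0.61231331  0.2379355 ] [-3.09485436e+00 -5.31160454e-01  6.34486302e-04] 0.08797919422742405
```

View pics/scene0.png

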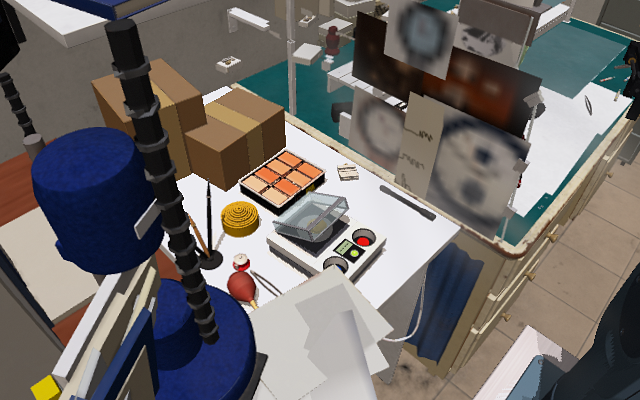

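View pics/top0.png

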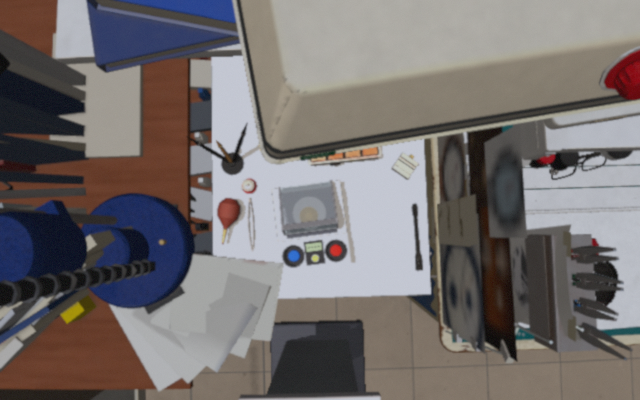

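```bash
cat > h.py <<'E'
import numpy as np, cv2
from scipy.spatial.transform import Rotation as R
from cell import *
def cam(n):
    c=camera_info(n); K=np.array([[c["fx"],0,c["cx"]],[0,c["fy"],c["cy"]],[0,0,1]])
    return K,np.array([c["k1"],0,0,0.]),np.array(c["eye"]),R.from_rotvec(c["attitude"]).as_matrix()@np.diag([1,-1,-1])
def ray(n,uv):
    K,d,e,A=cam(n); p=cv2.undistortPoints(np.array([[uv]],float),K,d)[0,0]
    return e,A@np.r_[p,1]
def at_z(n,uv,z):
    e,r=ray(n,uv); return e+r*(z-e[2])/r[2]
def proj(n,P):
    K,d,e,A=cam(n); p=(np.atleast_2d(P)-e)@A
    return cv2.projectPoints(p,np.zeros(3),np.zeros(3),K,d)[0][:,0]
def crop(n,img,x0,y0,w,h,s,name):
    cv2.imwrite(f"pics/{name}.png",cv2.resize(img[y0:y0+h,x0:x0+w],None,fx=s,fy=s,interpolation=cv2.INTER_CUBIC))
E
python3 - <<'E'
from h import *
t=cv2.imread("pics/top0.png");s=cv2.imread("pics/scene0.png")
crop("top",t,265,170,100,100,6,"t1");crop("scene",s,260,180,130,100,6,"s1")
E
```

```text
(no output)
```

View pics/t1.png

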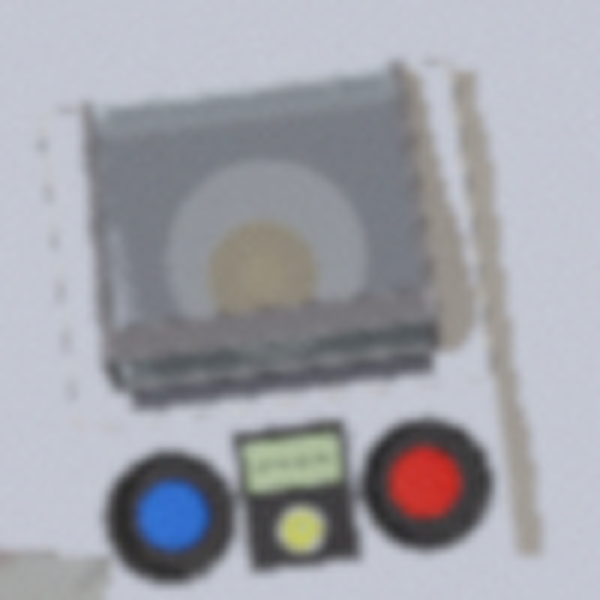

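View pics/s1.png

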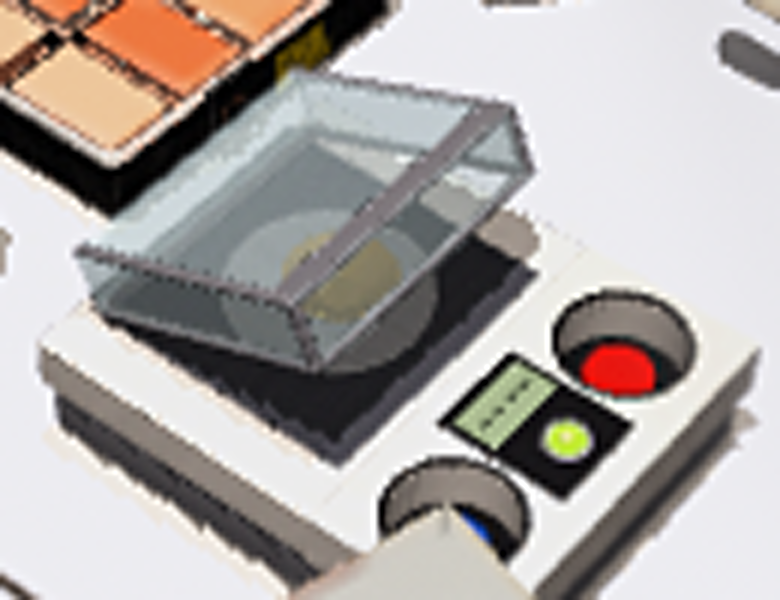

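```bash
cat >> h.py <<'E'
def local(P,b):  # balance -> world
    c,s=np.cos(b[2]),np.sin(b[2]); P=np.atleast_2d(P)
    return np.c_[b[0]+c*P[:,0]-s*P[:,1], b[1]+s*P[:,0]+c*P[:,1], P[:,2]]
def sh(d,y,h,a): # shield point: d in front of hinge, h above, angle a
    return [.081-d*np.cos(a)+h*np.sin(a)*1, y, .053+d*np.sin(a)+h*np.cos(a)]
E
python3 - <<'E'
from h import *
from scipy.optimize import least_squares
T=lambda u,v:((u+.5)/6-.5+265,(v+.5)/6-.5+170)
S=lambda u,v:((u+.5)/6-.5+260,(v+.5)/6-.5+180)
def pts(a): return [("top",T(171,515),[-.062,.046,.036]),("top",T(425,482),[-.062,-.046,.036]),
 ("scene",S(624,343),[-.062,-.046,.05]),("scene",S(454,510),[-.062,.046,.05]),("scene",S(760,350),[-.097,-.075,.05]),("scene",S(40,345),[.088,.075,.05]),
 ("top",T(107,360),sh(.104,.056,.026,a)),("top",T(437,330),sh(.104,-.056,.026,a)),
 ("scene",S(297,303),sh(.104,.056,.026,a)),("scene",S(512,103),sh(.104,-.056,.026,a)),
 ("scene",S(322,368),sh(.104,.056,0,a)),("scene",S(533,168),sh(.104,-.056,0,a))]
f=lambda p:np.concatenate([proj(n,local(P,p))[0]-uv for n,uv,P in pts(p[3])])
r=least_squares(f,[.5,0,-.1,.35],loss="soft_l1")
print(r.x,f(r.x).reshape(-1,2).round(1).tolist())
b=r.x[:3]
print("blue",local([-.062,.046,.036],b),"red",local([-.062,-.046,.036],b),"edge",local(sh(.098,0,.026,r.x[3]),b),"hinge",local([.081,0,.053],b))
# paper corner triangulate
e1,r1=ray("top",T(105,556));e2,r2=ray("scene",S(446,506))
x=np.linalg.lstsq(np.c_[r1,-r2],e2-e1,rcond=None)[0];print("paper",e1+r1*x[0],e2+r2*x[1])
for q in [(440,160),(500,330),(485,240),(460,345)]: print(q,at_z("top",q,0.3))
for q in [(409,190),(540,80),(355,15)]: print(q,at_z("scene",q,0.0),at_z("scene",q,.3))
q0=get_state()["q"]
for p in ([.4,0,.3],[.45,.05,.15]): print(inverse_kinematics(p,[np.pi,0,0]),inverse_kinematics(p,[0,np.pi,0]),inverse_kinematics(p,R.from_euler('ZX',[np.pi/2,np.pi]).as_rotvec()))
E
```

```text
[ 0.53389422 -0.01609296  0.10260191  0.39441414] [[0.2, -0.2], [-0.2, -0.2], [0.4, 0.1], [0.5, 1.2], [0.7, -1.2], [-0.5, -1.0], [-0.8, 0.1], [-0.1, -2.2], [-0.5, -0.0], [0.7, -0.1], [-0.4, 0.6], [0.6, 0.3]]
blue [[0.46750886 0.02331497 0.036     ]] red [[ 0.47693168 -0.06820121  0.036     ]] edge [[ 0.53440672 -0.01604019  0.11466197]] hinge [[ 0.61446824 -0.00779678  0.053     ]]
paper [0.45635735 0.04315427 0.08375009] [0.45591128 0.04279081 0.0837431 ]
(440, 160) [ 0.62432938 -0.23221653  0.3       ]
(500, 330) [ 0.35741911 -0.31324869  0.3       ]
(485, 240) [ 0.49662888 -0.29658414  0.3       ]
(460, 345) [ 0.33685573 -0.25013013  0.3       ]
(409, 190) [ 0.52254325 -0.29203845  0.        ] [0.36138017 0.00640742 0.3       ]
(540, 80) [ 0.53361775 -1.04873807  0.        ] [ 0.36782679 -0.4340772   0.3       ]
(355, 15) [ 1.29909885 -0.99170457  0.        ] [ 0.81342321 -0.40087726  0.3       ]
[ 0.43009781  0.05538678 -0.5547609   2.04866053  0.03369856  1.0460848
 -1.71165906] [ 0.80501535  0.09716922 -0.95019125  2.03391723  0.09096641  1.05283506
  1.38272673] [ 0.5951947   0.06999109 -0.72635653  2.04166877  0.05362719  1.04818336
 -0.15673193]
[ 0.19128678  0.38231081 -0.47668703  2.09427534  0.2621855   0.72138338
 -2.02516717] [ 0.5842857   0.53598232 -0.98565271  2.07517861  0.6044376   0.84673266
  0.81175337] [ 0.39946325  0.44046491 -0.73497742  2.08360497  0.42422716  0.76784872
 -0.60010587]
```

```bash
python3 - <<'E'
from h import *
t=cv2.imread("pics/top0.png");s=cv2.imread("pics/scene0.png")
a=cv2.resize(t[110:360,410:550],None,fx=2.4,fy=2.4);b=cv2.resize(s[0:250,330:560],None,fx=1.9,fy=1.9)
o=np.zeros((600,336+440,3),np.uint8);o[:a.shape[0],:a.shape[1]]=a;o[:b.shape[0],336:336+b.shape[1]]=b
cv2.imwrite("pics/panels.png",o)
E
```

```text
(no output)
```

View pics/panels.png

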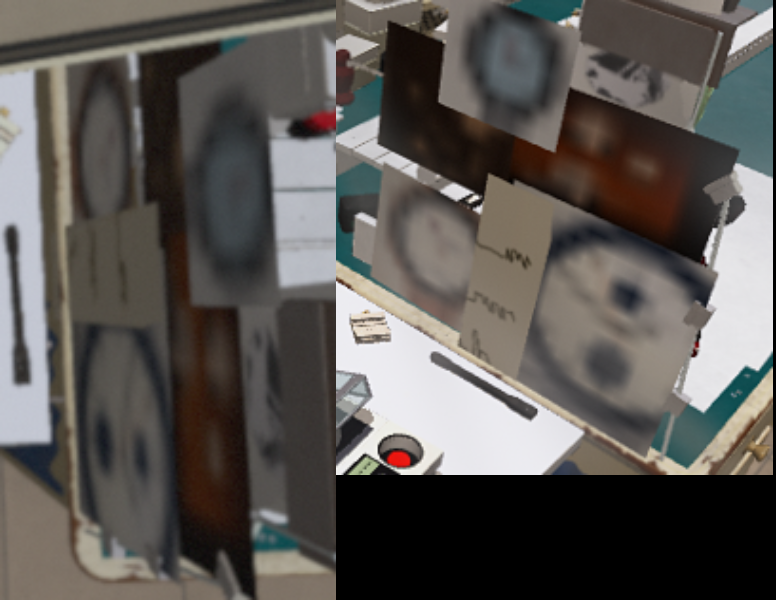

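```bash
python3 - <<'E'
from h import *
def tri(a,b):
    e1,r1=ray("top",a);e2,r2=ray("scene",b)
    x=np.linalg.lstsq(np.c_[r1,-r2],e2-e1,rcond=None)[0];return (e1+r1*x[0]).round(3),(e2+r2*x[1]).round(3)
print(tri((443.3,324.6),(492.6,239.5)),tri((484,347.5),(529.5,139.5)),tri((515,360),(541.6,79)))
s=get_state();print(R.from_rotvec(s["ee_rot"]).as_matrix().round(2))
for az in (-1.23,-.9,-.6,-.3,0):
  for rad in (.4,.42,.45):
    for z in (.3,.4,.5):
      yaw=0.1
      for k in (0,):
        q=inverse_kinematics([rad*np.cos(az),rad*np.sin(az),z],R.from_euler('ZX',[az+np.pi/2,np.pi]).as_rotvec())
        print(az,rad,z,None if q is None else np.round(q,2))
E
```

```text
(array([ 0.299, -0.308, -0.008]), array([ 0.304, -0.305, -0.01 ])) (array([ 0.317, -0.305,  0.249]), array([ 0.314, -0.307,  0.251])) (array([ 0.331, -0.306,  0.365]), array([ 0.331, -0.306,  0.365]))
[[ 0.94  0.33 -0.  ]
 [ 0.33 -0.94  0.  ]
 [-0.   -0.   -1.  ]]
-1.23 0.4 0.3 [ 1.15  0.03 -0.03  2.07  0.    1.04 -0.11]
-1.23 0.4 0.4 [ 1.15 -0.06 -0.03  1.91 -0.    1.29 -0.11]
-1.23 0.4 0.5 [ 1.14 -0.09 -0.02  1.72 -0.    1.52 -0.11]
-1.23 0.42 0.3 [ 1.15  0.06 -0.03  2.03  0.    1.05 -0.11]
-1.23 0.42 0.4 [ 1.15 -0.02 -0.02  1.87 -0.    1.29 -0.11]
-1.23 0.42 0.5 [ 1.14 -0.05 -0.02  1.68 -0.    1.52 -0.11]
-1.23 0.45 0.3 [ 1.15  0.12 -0.02  1.97  0.    1.05 -0.1 ]
-1.23 0.45 0.4 [ 1.15  0.04 -0.02  1.81  0.    1.29 -0.1 ]
-1.23 0.45 0.5 [ 1.14  0.01 -0.01  1.62  0.    1.52 -0.1 ]
-0.9 0.4 0.3 [ 0.96  0.03 -0.18  2.07  0.01  1.04 -0.12]
-0.9 0.4 0.4 [ 0.97 -0.05 -0.17  1.91 -0.01  1.29 -0.1 ]
-0.9 0.4 0.5 [ 0.97 -0.09 -0.17  1.71 -0.01  1.52 -0.09]
-0.9 0.42 0.3 [ 0.96  0.07 -0.17  2.03  0.01  1.05 -0.12]
-0.9 0.42 0.4 [ 0.96 -0.01 -0.17  1.87 -0.    1.29 -0.1 ]
-0.9 0.42 0.5 [ 0.96
[... 1041 characters left out ...]
.03 -0.5   1.66 -0.02  1.52 -0.08]
-0.3 0.45 0.3 [ 0.63  0.15 -0.47  1.95  0.08  1.06 -0.18]
-0.3 0.45 0.4 [ 0.66  0.07 -0.48  1.79  0.03  1.29 -0.13]
-0.3 0.45 0.5 [ 0.68  0.03 -0.49  1.6   0.01  1.52 -0.11]
0 0.4 0.3 [ 0.6   0.07 -0.73  2.04  0.05  1.05 -0.16]
0 0.4 0.4 [ 0.66 -0.03 -0.74  1.88 -0.02  1.29 -0.07]
0 0.4 0.5 [ 0.72 -0.08 -0.75  1.68 -0.05  1.52 -0.03]
0 0.42 0.3 [ 0.57  0.11 -0.71  2.    0.09  1.06 -0.19]
0 0.42 0.4 [ 0.63  0.02 -0.73  1.84  0.01  1.29 -0.1 ]
0 0.42 0.5 [ 0.67 -0.03 -0.75  1.65 -0.02  1.51 -0.07]
0 0.45 0.3 [ 0.52  0.18 -0.69  1.94  0.13  1.07 -0.22]
0 0.45 0.4 [ 0.58  0.09 -0.71  1.78  0.06  1.29 -0.15]
0 0.45 0.5 [ 0.61  0.05 -0.73  1.59  0.03  1.52 -0.12]
```

```bash
cat >> h.py <<'E'
B=np.array([0.53389,-0.01609,0.1026]); A0=0.394; LEAN=.2
OR=(R.from_euler('z',B[2])*R.from_euler('y',-LEAN)*R.from_euler('x',np.pi)).as_rotvec()
def tcp(a,up=0.,d=.098):
    C=np.array(sh(d,0,.026,a))+.009*np.array([np.cos(LEAN),0,np.sin(LEAN)])+[0,0,up]
    return local(C,B)[0]
E
python3 - <<'E'
from h import *
T=lambda s:print(s,get_state()["time"].__round__(2),np.round(get_state()["ee_pos"],3),np.round(get_state()["force"],1))
goto_joints([1.14,-.09,-.02,1.70,0,1.52,-.07]);T("up")
goto_joints([0.0,-.05,0,1.75,0,1.45,0.0]);T("swept")
grip(0.0);T("grip")
p=tcp(A0+.15)-[.06,0,-.03]
q=inverse_kinematics(p,OR);print(p,np.round(q,2),OR)
for a in (A0+.15,0): print(inverse_kinematics(tcp(a),OR))
E
```

```text
up 1.46 [ 0.136 -0.383  0.504] [0.2 0.9 0.9]
swept 3.08 [ 0.414 -0.046  0.467] [-0.2  0.9 -0. ]
grip 4.38 [ 0.414 -0.045  0.467] [ 0.1  0.2 -0.1]
[ 0.49321185 -0.01410059  0.15775595] [-0.07  0.3   0.01  2.17 -0.03  0.47 -1.5 ] [-3.11165234 -0.15976794 -0.31220662]
[-0.09056537  0.44343974  0.05037677  2.0494732  -0.07493643  0.45050006
 -1.45119865]
[-0.08259801  0.49904131  0.04408932  2.13413014 -0.10594366  0.31070613
 -1.41652404]
```

```bash
python3 - <<'E'
from h import *
p=tcp(A0+.15)-[.06,0,-.05]
move_pose(p,OR); hold(.2)
move_straight(tcp(A0+.15),speed=.1); hold(.2)
f0=np.array(get_state()["force"]);print(get_state()["time"],f0)
for a in np.arange(A0+.1,.14,-.05):
    hit=move_straight(tcp(a),speed=.04,force_limit=8)
    s=get_state();print(round(a,2),hit,round(s["time"],2),np.round(np.array(s["force"])-f0,1),np.round(s["ee_pos"]-tcp(a),4))
    if hit: break
g=grab_frame("scene");t=grab_frame("top")
o=np.hstack([cv2.resize(g[170:290,250:400],None,fx=2.6,fy=2.6),cv2.resize(t[160:280,250:400],None,fx=2.6,fy=2.6)])
cv2.imwrite("pics/push1.png",o)
E
```

```text
7.0583 [-0.68335593 -0.49114938  1.12018641]
0.49 False 7.33 [ 1.1  0.8 -1.3] [-0.0005 -0.0001 -0.0002]
0.44 False 7.61 [ 0.9  0.6 -0.9] [-0.0004 -0.     -0.0003]
0.39 False 7.88 [ 0.4  0.6 -1.3] [-0.0003 -0.0001 -0.0003]
0.34 False 8.16 [ 1.1  0.5 -0.9] [-0.0004 -0.     -0.0003]
0.29 False 8.43 [ 0.3  0.3 -1. ] [-0.0004 -0.     -0.0003]
0.24 False 8.71 [ 0.3  0.4 -1.4] [-0.0004 -0.0001 -0.0003]
0.19 False 8.98 [0.9 1.1 0.3] [-0.0004 -0.     -0.0003]
0.14 False 9.26 [ 0.1  1.2 -1.1] [-0.0004 -0.     -0.0003]
```

View pics/push1.png

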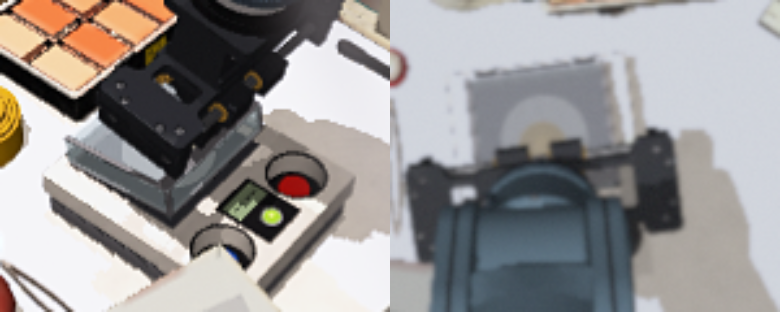

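```bash
python3 - <<'E'
from h import *
f0=np.array([-.1,.2,.1]);print(get_state()["finger_gap"],get_state()["force"])
for a in np.arange(.10,-.09,-.02):
    hit=move_straight(tcp(a),speed=.03,force_limit=6)
    s=get_state();print(round(a,2),hit,round(s["time"],2),np.round(np.array(s["force"])-f0,1),np.round(s["ee_pos"]-tcp(a),4))
    if hit or np.linalg.norm(np.array(s["force"])-f0)>7: break
g=grab_frame("scene")
cv2.imwrite("pics/push2.png",cv2.resize(g[170:290,250:400],None,fx=5,fy=5))
E
```

```text
0.0007337572151226921 [-0.79003411 -0.13619397 -0.31752801]
0.1 False 9.66 [-0.6  0.5 -0.3] [-0.0002 -0.     -0.0002]
0.08 False 9.91 [ 0.7 -0.5  0.1] [-0.0001  0.     -0.0001]
0.06 False 10.16 [ 0.9  0.8 -0.8] [-0.0001 -0.     -0.0001]
0.04 False 10.41 [-0.3  0.1  0.1] [-0.0001  0.     -0.0001]
0.02 False 10.66 [ 0.2 -0.1 -0.1] [-0.0001 -0.     -0.0002]
-0.0 False 10.91 [-1.1 -0.8  5.7] [ 0.0005 -0.      0.0004]
-0.02 False 11.16 [-8.   0.1 23.6] [0.001  0.     0.0018]
```

View pics/push2.png

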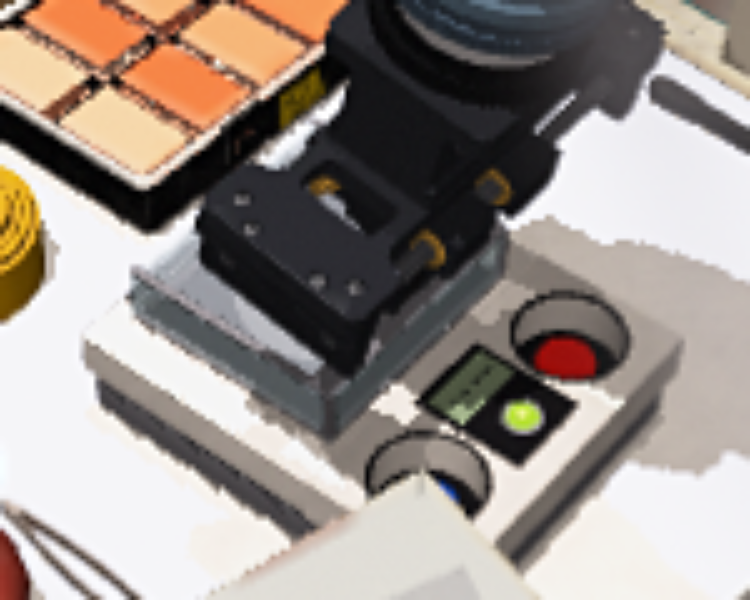

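```bash
cat >> h.py <<'E'
YAW=B[2]+np.pi/4-np.pi/2; OV=R.from_euler('ZX',[YAW,np.pi]).as_rotvec()
DIR=np.array([np.cos(np.pi*1.25+B[2]),np.sin(np.pi*1.25+B[2]),0])
def key(z,gap=.088):
    k=local([-.062,.046,z],B)[0]+np.array([.001,-.0015,0])
    return k+DIR*(gap/2+.00875)
E
python3 - <<'E'
from h import *
s=get_state()
move_straight(s["ee_pos"]+np.array([0,0,.01]),speed=.05)
move_straight(get_state()["ee_pos"]+np.array([-.06,0,.10]),speed=.15)
print(np.round(get_state()["force"],1))
for z in (.2,.1,.031):
    for o in (OV,R.from_euler('ZX',[YAW+np.pi,np.pi]).as_rotvec()):
        q=inverse_kinematics(key(z),o);print(z,key(z).round(3),None if q is None else np.round(q,2))
move_pose(key(.2),OV); grip(.088)
s=get_state();print(s["time"],s["finger_gap"],np.round(s["ee_pos"]-key(.2),4))
move_straight(key(.075,s["finger_gap"]),speed=.1)
g=grab_frame("scene");t=grab_frame("top");print(get_state()["time"],np.round(get_state()["force"],1))
o=np.hstack([cv2.resize(g[170:300,240:390],None,fx=2.6,fy=2.6),cv2.resize(t[170:300,230:380],None,fx=2.6,fy=2.6)])
cv2.imwrite("pics/key1.png",o)
E
```

```text
[ 0.4 -0.2  0.7]
0.2 [ 0.435 -0.019  0.2  ] [-0.21  0.23  0.17  2.12 -0.05  0.79 -2.26]
0.2 [ 0.435 -0.019  0.2  ] [ 0.32  0.26 -0.43  2.1   0.15  0.82  0.69]
0.1 [ 0.435 -0.019  0.1  ] [-0.15  0.42  0.11  2.19 -0.08  0.54 -2.23]
0.1 [ 0.435 -0.019  0.1  ] [ 0.3   0.45 -0.42  2.16  0.33  0.59  0.52]
0.031 [ 0.435 -0.019  0.031] [-0.1   0.57  0.05  2.2  -0.07  0.37 -2.25]
0.031 [ 0.435 -0.019  0.031] [ 0.22  0.59 -0.34  2.19  0.46  0.43  0.4 ]
14.6 0.08834260854185848 [-0.  0. -0.]
16.1 [ 0.4 -0.3  0.1]
```

View pics/key1.png

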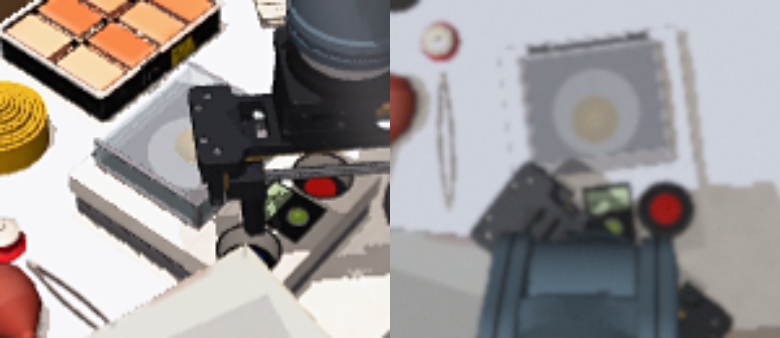

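```bash
python3 - <<'E'
from h import *
gap=get_state()["finger_gap"]
hit=move_straight(key(.055,gap),speed=.06,force_limit=5);print(hit)
if not hit: hit=move_straight(key(.0385,gap),speed=.04,force_limit=5)
hold(.2);f0=np.mean([get_state()["force"]],axis=0);print(hit,get_state()["time"],np.round(f0,1))
if not hit:
    for z in (.0365,.035,.034,.033,.0325,.032,.0317):
        h=move_straight(key(z,gap),speed=.02,force_limit=5);hold(.1)
        s=get_state();f=np.array(s["force"])-f0;print(z,h,np.round(f,1),round(s["ee_pos"][2],4))
        if h or abs(f[2])>5: break
    cv2.imwrite("pics/key2.png",cv2.resize(grab_frame("scene")[170:300,240:390],None,fx=4.5,fy=4.5))
E
```

```text
False
False 17.35 [ 0.3 -0.1 -0.6]
0.0365 False [-0.1  0.4  1.4] 0.0365
0.035 False [-0.2  0.7  3.4] 0.035
0.034 False [-0.6 -0.2  3.7] 0.034
0.033 False [-0.1  0.3  3.6] 0.033
0.0325 False [-0.1 -0.8  3.6] 0.0325
0.032 False [-1.2  0.2  3.9] 0.032
0.0317 False [-1.4 -0.3  6.8] 0.0319
```

```bash
python3 - <<'E'
from h import *
gap=get_state()["finger_gap"]
move_straight(key(.075,gap),speed=.05);move_straight(key(.22,gap),speed=.15)
move_straight(key(.22,gap)+[-.02,-.03,.15],speed=.2)
hold(.3);s=get_state();print(s["time"],np.round(s["force"],1),s["ee_pos"])
g=grab_frame("scene");t=grab_frame("top")
o=np.hstack([cv2.resize(g[170:300,240:390],None,fx=2.6,fy=2.6),cv2.resize(t[150:280,230:380],None,fx=2.6,fy=2.6)])
cv2.imwrite("pics/end.png",o)
E
```

```text
23.2083 [ 0.1 -0.2  0.1] [ 0.41493753 -0.0490762   0.36937112]
```

View pics/end.png

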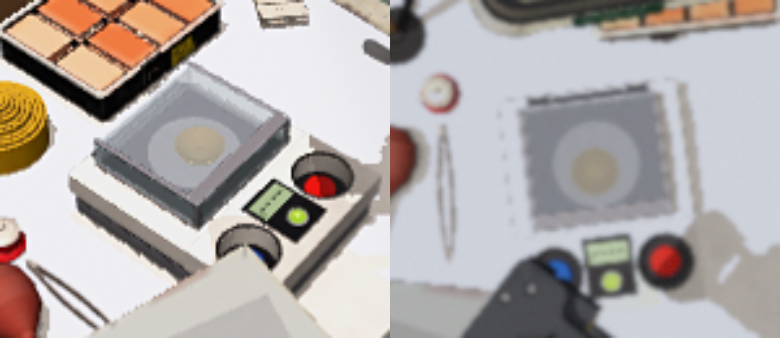

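The shield is shut (front edge down on the deck), the dish is still on the pan, and the rest of the desk looks undisturbed.

```bash
python3 -c "
from cell import *
print(hand_in())"
```

```text
the job is handed in; nothing more can be done
None
```

The job is handed in at about 23 s: I pushed the shield fully shut (the push peaked near 25 N at the end stop, harder than I intended), then pressed the blue tare key to its stop and released it; the red key was not touched and the dish is still on the pan.

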